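# Press the raised tin lid home

## Robot

A 6-joint arm with a two-finger parallel gripper is mounted at the origin on a cart in front of the work surface, level with it; the furniture and walls round the work are solid. World frame = base frame: x ahead of the robot, y to its left, z up, the work surface at z = 0. Lengths are in mm, angles in rad, forces in N, time in s.
With the tool pointing down it reaches from about 200 to 875 mm from the base axis. Payload 3.4 kg.
Tool frame: the origin (TCP) lies midway between the tips of the shut fingers; the grasp point (between the pads) lies 19 mm behind it (ctrl.pinch_z is the distance from the TCP to the grasp point, in mm); y points along the fingers, z is the direction in which the jaws open and shut, and the axes are right-handed (so a half turn about y gives the same grasp; the last joint's range is limited). The gripper opens to 94 mm and grips with 3 to 60 N. Pads are 16 mm wide; open, the fingers measure 119 mm over their backs; the gripper's body (75 mm by 177 mm) begins 78 mm behind the grasp point.
Start: joints at [-1.393, 0.276, 1.505, -0, 1.361, -0.121], TCP at [169.264, -549.562, 177.393] pointing down, gripper open.
Joint ranges: [-2.89, 2.89], [-0.75, 2.08], [0.22, 2.7], [-1.18, 4.32], [0.11, 2.71], [-2.7, 2.7]. Speed limits (rad/s): [2.57, 2.57, 3.14, 3.14, 3.14, 3.14].

## Interface

Orientations are given as a unit quaternion [x, y, z, w].
In Python, from bench import sensors, camera, workorder, models, ctrl gives the robot as it stands. The module is installed in compiled form; this text tells all that it offers.
- The arm moves only by the tool move_arm, never from a script. Its arguments are lists of equal length, an entry for each row: "turn": the turn, a rotation vector about the tool's x, y, z in degrees, a list of three; "dp": the shift along the tool's x, y, z in m, a list of three; "claw": the opening, from 0 (shut) to 1 (fully open). In form: {"turn": [[ax, ay, az], ...], "dp": [[dx, dy, dz], ...], "claw": [claw, ...]}. A call has 1 to 5 rows; each row is the pose to reach, as a shift and turn from the pose commanded when the call began, along the tool's axes at that moment; what a row does not reach only later rows make up. A row lasts 1/8 s, in which the tool goes at most 62.5 mm and 10.7 degrees, less where a joint would pass 70% of its speed; a pose out of reach is approached as far as the arm can. A call with a gripper value outside its range is refused whole. The fingers move at their own pace and stop on an object; the grip force is fixed at half the most. Time passes only in rows, so rows that repeat a pose let the fingers close. It gives the time, the measured TCP pose, the force and the opening at its end, in the units of the state.
- sensors.get_obs(): the state, without advancing time (a new reading comes with each control period).
- camera(name): name is "side" or "top"; returns a dict with "color" (384x512x3 uint8, blue, green, red), "camera_matrix" (3x3 intrinsics, pixels), "k1" (the pictures are not rectified: a ray, as slopes to the right and down, at radius r is drawn at 1 + k1 r^2 times it, then the intrinsics apply), "R" (3x3) and "t" (3): a world point X has camera coordinates R X + t. Camera axes: x right, y down, z forward; pixel columns grow to the right and rows downward; lengths in mm; the calibration is good to about 2 mm. A picture is of the moment at which its call begins. There is no depth.
- workorder.hand_in(): hands the job in, once; it reports no verdict.
Trained networks look in a picture, given as the dict that the camera call returned (one of the last four; its "shot" number tells which), for a name from the list of things; names that differ only in an ending like _2 or _b are one class to them, and where a whole thing is asked for, a point or a joint stands for the part that bears it (a point fixed in the world has none). Each returns a list of dicts, best first, with "confidence" (0 to 1); they miss things now and then, are a little off and sometimes report something else, mostly with a low value. They report only what shows in the picture. A call takes as long as a camera call.
- models.search_frame(picture, label): "at" ([column, row] as shares, 0 to 1, of the picture: columns of its width, rows of its height, amid what is visible of it).
- models.cut_out(picture, label): "pixels" (384x512 bool, what is visible of it) and "at" ([column, row] as shares, 0 to 1, of the picture: columns of its width, rows of its height, amid what is visible of it).
The state is a dict: "clock": time; "q": joint angles; "dq": joint speeds; "joint_efforts": joint torques, N m; "ee_pos": TCP position; "orientation": TCP orientation; "wrist_force": force on the tool from outside, world axes, zero at the start; "moment": the same for the moment, N m; "gripper_width": finger opening in mm.
Only numpy, scipy, OpenCV 4.12 (cv2) and the standard library are available. Lean on these libraries where they do the work, as an engineer would, in place of code of your own. Each camera call takes 0.05 s, during which the arm holds its last target.

## Task

Of the three small round tins on the desk, one has its lid standing up instead of pushed on. With the fingertips, press that lid gently down until it is fully home, then withdraw. Do not grip, lift or shift the tin, and do not touch the other two tins, the dark sample pot or the big soil tub.

Things in the scene. Friction and masses are not known exactly. Their poses are not given: they have to be found in the camera images.
- tin_a: A round grey slip-lid tin, 66 mm across, loose, about 0.08 kg; origin at the centre of its underside, z up. Closed it is 24 mm high; the lid top is a flat plain disc 66 mm across. This is the one with the raised lid (12 to 16 mm up at the start, so 36 to 40 mm high in all).
- tin_a_lid (a joint): Height of the lid of tin_a above its closed place, in m: 0 = fully home (lid top 24 mm above the tin's underside), larger = standing up by that much. The lid slides straight up and down on the tin, rubs with about 2 N, stays where it is left and stops hard at 0.
- tin_a_lid_top (a point): Centre of the upper face of tin_a's lid; moves with the lid.
- tin_b: A round grey slip-lid tin, 66 mm across, loose, about 0.08 kg; origin at the centre of its underside, z up. Closed it is 24 mm high; the lid top is a flat plain disc 66 mm across. Its lid is already home; leave it alone.
- tin_b_lid (a joint): Height of the lid of tin_b above its closed place, in m: 0 = fully home (lid top 24 mm above the tin's underside), larger = standing up by that much. The lid slides straight up and down on the tin, rubs with about 2 N, stays where it is left and stops hard at 0.
- tin_c: A round grey slip-lid tin, 66 mm across, loose, about 0.08 kg; origin at the centre of its underside, z up. Closed it is 24 mm high; the lid top is a flat plain disc 66 mm across. Its lid is already home; leave it alone.
- tin_c_lid (a joint): Height of the lid of tin_c above its closed place, in m: 0 = fully home (lid top 24 mm above the tin's underside), larger = standing up by that much. The lid slides straight up and down on the tin, rubs with about 2 N, stays where it is left and stops hard at 0.
- pot: Small dark sample pot with a white ribbed screw cap, 56 mm across, 60 mm high, loose; origin at the centre of its underside. Leave it alone.
- tub: Soil sample tub with a white snap lid, 131 mm across, 90 mm high, loose; origin at the centre of its underside. Leave it alone.

How it is judged (in metres and radians):
On the way:
1. the fingers press the raised lid home (contact force between the fingers and tin_a above 0.3 N and value of joint tin_a_lid below 0.002 m), for 0.04 s.
At the end, for the whole second after the job is handed in: tin_a's lid is home to within 2 mm; tin_a stands upright and at rest within 20 mm of where it stood; the other tins, the pot and the tub are within 5 mm of where they stood and the other lids are still home (value of joint each of tin_a_lid, tin_b_lid, tin_c_lid below 0.002 m and distance of tin_a from where it was at the start of the episode below 0.02 m and angle between tin_a's own z axis and vertical below 0.08 rad and linear speed of tin_a below 0.02 m/s and distance of each of tin_b, tin_c, pot, tub from where it was at the start of the episode below 0.005 m); the robot touches nothing.
It fails at once if the tin is pressed harder than 40 N (contact force between any of the fingers, the arm and tin_a above 40 N).
It fails at once if tin_a is lifted by over 6 mm, tipped or shifted by over 20 mm (height (world z) of tin_a above 0.006 m or angle between tin_a's own z axis and vertical above 0.15 rad or distance of tin_a from where it was at the start of the episode above 0.02 m).
It fails at once if the lid is pulled up (value of joint tin_a_lid above 0.02 m).
It fails at once if another tin, the pot or the tub is touched (contact force between any of the fingers, the arm and tin_b above 0.3 N or contact force between any of the fingers, the arm and tin_c above 0.3 N or contact force between any of the fingers, the arm and pot above 0.3 N or contact force between any of the fingers, the arm and tub above 0.3 N).
It fails at once if another tin, the pot or the tub is moved (distance of any of tin_b, tin_c, pot, tub from where it was at the start of the episode above 0.005 m).
It also fails if it takes over 32 s, if anything falls off the work surface, if the arm or the gripper's body presses on something with over 40 N, if the wrist force passes 120 N, or if a joint passes its speed limit or range.

## Working session

There is one attempt and no reset: what is moved stays moved. The work goes in short steps, Python scripts to look and compute and a tool call to move; the robot and the scene stay as the last step left them, time stands still between calls to the robot, and variables do not carry over. Pictures are saved under pics/ and viewed, and the job is handed in when it is done.

Besides the shell and the picture viewer there is one more tool, called after "Request:" by a JSON object that holds its "name" and its "arguments", one argument or row to a line. move_arm: Moves the arm, as the interface text tells. Its arguments: {"type":"object","properties":{"turn":{"type":"array","items":{"type":"array","items":{"type":"number"}}},"dp":{"type":"array","items":{"type":"array","items":{"type":"number"}}},"claw":{"type":"array","items":{"type":"number"}}},"required":["turn","dp","claw"]}

```bash
mkdir -p pics; cat > h.py <<'E'
import numpy as np,cv2
from bench import sensors,camera,workorder,models,ctrl
def ray(p,u,v):
    K=p["camera_matrix"];k=p["k1"]
    d=np.array([(u-K[0][2])/K[0][0],(v-K[1][2])/K[1][1]]);s=d.copy()
    for _ in range(20): s=d/(1+k*(s@s))
    R=np.array(p["R"]);t=np.array(p["t"])
    return -R.T@t, R.T@np.array([s[0],s[1],1])
def onz(p,u,v,z):
    c,d=ray(p,u,v); return c+d*(z-c[2])/d[2]
def proj(p,X):
    x=np.array(p["R"])@X+np.array(p["t"]);s=x[:2]/x[2];s=s*(1+p["k1"]*(s@s));K=p["camera_matrix"]
    return K[0][0]*s[0]+K[0][2],K[1][1]*s[1]+K[1][2]
E
python3 - <<'E'
from h import *
for n in("top","side"):
    p=camera(n);cv2.imwrite(f"pics/{n}0.png",p["color"])
    print(n,-np.array(p["R"]).T@p["t"])
    for l in("tin_a","tin_a_lid","pot","tub"):
        for r in models.cut_out(p,l):
            m=r["pixels"];ys,xs=np.nonzero(m);u,v=r["at"][0]*512,r["at"][1]*384
            print(l,round(r["confidence"],2),round(u),round(v),xs.min(),xs.max(),ys.min(),ys.max(),[onz(p,u,v,z)[:2].round() for z in(24,38)])
print(sensors.get_obs())
E
```

```text
top [ 507.19993266  157.04365004 1075.73743348]
tin_a 0.68 250 238 235 264 225 253 [array([440., 207.]), array([441., 206.])]
tin_a 0.58 168 205 151 180 192 219 [array([514., 392.]), array([514., 389.])]
tin_a 0.58 353 201 339 368 188 217 [array([522., -20.]), array([522., -18.])]
tin_a_lid 0.94 166 206 151 179 192 220 [array([512., 396.]), array([512., 393.])]
tin_a_lid 0.48 167 205 151 181 192 219 [array([514., 392.]), array([514., 389.])]
pot 0.6 273 146 263 288 134 159 [array([644., 156.]), array([642., 156.])]
tub 0.67 365 139 335 399 107 169 [array([661., -50.]), array([659., -47.])]
side [ 131.91943787 1150.58607564  521.92738097]
tin_a 0.86 238 246 218 248 235 262 [array([501., 397.]), array([491., 418.])]
tin_a 0.66 294 219 282 308 210 229 [array([430., 233.]), array([422., 259.])]
tin_a 0.51 293 184 282 304 174 189 [array([501.,  27.]), array([491.,  59.])]
tin_a_lid 0.88 234 242 218 248 235 255 [array([517., 383.]), array([507., 404.])]
pot 0.97 232 189 220 239 178 204 [array([647., 121.]), array([633., 150.])]
tub 0.5 233 189 220 239 178 204 [array([642., 125.]), array([628., 154.])]
{'clock': 0.5, 'q': array([-1.39301624e+00,  2.75942592e-01,  1.50497794e+00,  1.79420482e-05,
        1.36073245e+00, -1.20976101e-01]), 'dq': array([-0.00078611,  0.00075387, -0.00246491,  0.00046417,  0.00143664,
        0.00292723]), 'joint_efforts': array([-1.56804606e-03, -4.04089236e+01, -2.37291580e+01,  6.99985377e-02,
        2.59555725e-02, -2.86429372e-05]), 'ee_pos': array([ 169.25278651, -549.50807196,  177.33758346]), 'orientation': array([-0.10522697,  0.69925401, -0.69921102,  0.10523817]), 'wrist_force': array([0.53627453, 0.38178969, 0.22601782]), 'moment': array([-0.01270286,  0.0454664 , -0.00026127]), 'gripper_width': 93.6660392493258}
```

```bash
python3 - <<'E'
import cv2,numpy as np
t=cv2.imread("pics/top0.png");s=cv2.imread("pics/side0.png")
cv2.imwrite("pics/top0b.png",cv2.resize(t,(800,600),interpolation=cv2.INTER_CUBIC))
cv2.imwrite("pics/side0b.png",cv2.resize(s[160:280,190:350],(800,600),interpolation=cv2.INTER_CUBIC))
cv2.imwrite("pics/side0c.png",s)
E
```

```text
(no output)
```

View pics/top0b.png

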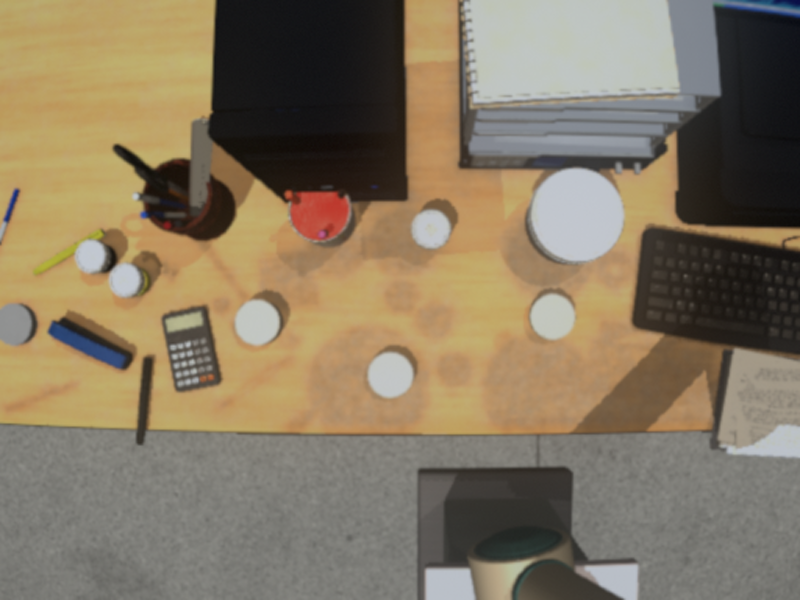

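View pics/side0b.png

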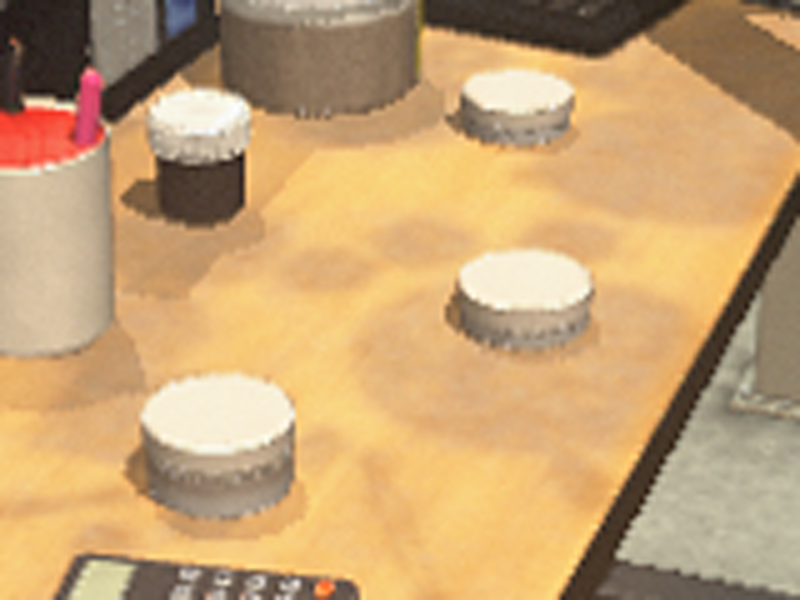

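View pics/side0c.png

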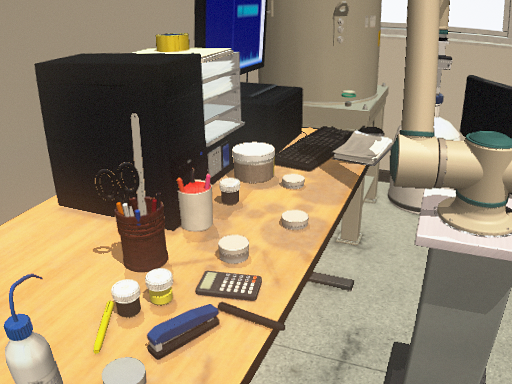

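```bash
python3 - <<'E'
from h import *
from scipy.spatial.transform import Rotation as Ro
from scipy.optimize import least_squares
T=camera("top");S=camera("side");o=sensors.get_obs()
R=Ro.from_quat(o["orientation"]).as_matrix();print(R.round(3))
def tri(a,b):
    c1,d1=ray(T,*a);c2,d2=ray(S,*b)
    s=np.linalg.lstsq(np.c_[d1,-d2],c2-c1,rcond=None)[0]
    A=c1+s[0]*d1;B=c2+s[1]*d2;return (A+B)/2,np.linalg.norm(A-B)
f=lambda x,y:(x*.64,y*.64)
g=lambda x,y:(190+x/5,160+y/5)
for n,a,b in(("raised",f(258,322.5),g(218,414)),("mid",f(391,374),g(525,281)),("far",f(553,316.5),g(517,93))):
    print(n,*tri(a,b))
# bright-disc fit in top
hsv=cv2.cvtColor(T["color"],cv2.COLOR_BGR2HSV)
m=((hsv[...,1]<60)&(hsv[...,2]>150)).astype(np.uint8)
for (x,y) in((165,206),(250,239),(354,202)):
    n,l,st,c=cv2.connectedComponentsWithStats(m); k=l[y,x]; print(st[k],c[k],onz(T,*c[k],38).round(1))
X=tri(f(258,322.5),g(218,414))[0]
print("shift tool axes",R.T@(X-o["ee_pos"]))
E
```

```text
[[-0.956  0.     0.294]
 [-0.294 -0.    -0.956]
 [ 0.    -1.     0.   ]]
raised [510.43213968 396.30156768  30.594837  ] 0.5680807538800919
mid [436.78235989 206.93109919  18.31077444] 1.4775989950462152
far [518.46385197 -23.89920752  17.22424088] 0.9202451675649779
[150 192  29  29 664] [164.08433735 205.9503012 ] [511.1 396.8  38. ]
[235 225  30  30 697] [249.37015782 239.45193687] [438.6 208.1  38. ]
[339 188  29  30 670] [353.08955224 202.16119403] [519.5 -18.4  38. ]
shift tool axes [-604.51367579  146.70033503 -803.51913192]
```

Request:
{"name": "move_arm", "arguments": {
  "turn": [
    [0,0,0],
    [0,0,0],
    [0,0,0],
    [0,0,0],
    [0,0,0]
  ],
  "dp": [
    [-0.036,0,-0.048],
    [-0.072,0,-0.096],
    [-0.108,0,-0.144],
    [-0.144,0,-0.192],
    [-0.18,0,-0.24]
  ],
  "claw": [0,0,0,0,0]
}}

```text
clock: 1.23
ee_pos: [271.1, -265.5, 177.6]
orientation: [0.105, -0.699, 0.7, -0.105]
wrist_force: [0.6, 0.3, 0.4]
gripper_width: 47.2
```

```bash
python3 - <<'E'
from h import *
o=sensors.get_obs();print(o["clock"],o["q"].round(2),o["ee_pos"].round(1),o["orientation"].round(3),o["gripper_width"])
E
```

```text
1.225 [-0.96 -0.03  1.87  0.    1.3   0.31] [ 271.1 -265.5  177.6] [ 0.105 -0.699  0.7   -0.105] 47.2172852409922
```

Request:
{"name": "move_arm", "arguments": {
  "turn": [
    [0,0,0],
    [0,0,0],
    [0,0,0],
    [0,0,0],
    [0,0,0]
  ],
  "dp": [
    [-0.036,0,-0.048],
    [-0.072,0,-0.096],
    [-0.108,0,-0.144],
    [-0.144,0,-0.192],
    [-0.18,0,-0.24]
  ],
  "claw": [0,0,0,0,0]
}}

```text
clock: 1.85
ee_pos: [372.6, 17.0, 177.8]
orientation: [0.105, -0.699, 0.7, -0.106]
wrist_force: [0.9, -0.8, 0.6]
gripper_width: 0.7
```

Request:
{"name": "move_arm", "arguments": {
  "turn": [
    [0,0,0],
    [0,0,0],
    [0,0,0],
    [0,0,0],
    [0,0,0]
  ],
  "dp": [
    [-0.036,0,-0.048],
    [-0.072,0,-0.096],
    [-0.108,0,-0.144],
    [-0.144,0,-0.192],
    [-0.18,0,-0.24]
  ],
  "claw": [0,0,0,0,0]
}}

```text
clock: 2.48
ee_pos: [473.9, 299.6, 177.5]
orientation: [0.105, -0.699, 0.699, -0.106]
wrist_force: [0.6, 0.6, -0.0]
gripper_width: 0.6
```

```bash
cat > st.py <<'E'
from h import *
from scipy.spatial.transform import Rotation as Ro
o=sensors.get_obs();print(o["clock"],o["q"].round(2),o["ee_pos"].round(1),o["orientation"].round(3),o["gripper_width"],o["wrist_force"].round(2))
R=Ro.from_quat(o["orientation"]).as_matrix()
print(R.round(3).tolist());print("remaining",(R.T@(np.array([511,396,37])-o["ee_pos"])).round(1))
E
python3 st.py
```

```text
2.475 [ 0.44  0.25  1.54 -0.    1.35  1.71] [473.9 299.6 177.5] [ 0.105 -0.699  0.699 -0.106] 0.6499033512126352 [ 0.62  0.56 -0.01]
[[-0.955, 0.001, 0.295], [-0.295, -0.0, -0.955], [-0.001, -1.0, 0.0]]
remaining [-63.8 140.5 -81.2]
```

Request:
{"name": "move_arm", "arguments": {
  "turn": [
    [0,0,0],
    [0,0,0],
    [0,0,0],
    [0,0,0],
    [0,0,0]
  ],
  "dp": [
    [-0.032,0,-0.041],
    [-0.064,0,-0.082],
    [-0.064,0.04,-0.082],
    [-0.064,0.08,-0.082],
    [-0.064,0.08,-0.082]
  ],
  "claw": [0,0,0,0,0]
}}

```text
clock: 3.1
ee_pos: [507.9, 393.3, 93.9]
orientation: [0.108, -0.698, 0.7, -0.103]
wrist_force: [0.8, 0.6, 0.6]
gripper_width: 0.6
```

```bash
python3 st.py; python3 - <<'E'
from h import *
for n in("top","side"):
    p=camera(n);c=p["color"];o=sensors.get_obs()["ee_pos"]
    u,v=proj(p,o);print(n,u,v, proj(p,np.array([511,396,37.])))
    x,y=(165,206) if n=="top" else (234,240)
    cv2.imwrite(f"pics/{n}1.png",cv2.resize(c[y-70:y+50,x-80:x+80],(800,600),interpolation=cv2.INTER_CUBIC))
E
```

```text
3.1 [ 0.55  0.43  1.47 -0.    1.24  1.82] [507.9 393.3  93.9] [ 0.108 -0.698  0.7   -0.103] 0.5869151979840328 [0.76 0.6  0.61]
[[-0.956, -0.007, 0.295], [-0.295, -0.004, -0.956], [0.008, -1.0, 0.002]]
remaining [-4.2 56.9 -1.7]
top 158.93692168699693 206.50068206311846 (np.float64(164.55427000357486), np.float64(206.01511348293303))
side 232.64792019657972 214.24961929527257 (np.float64(233.44899531593242), np.float64(240.0913408066545))
```

View pics/side1.png

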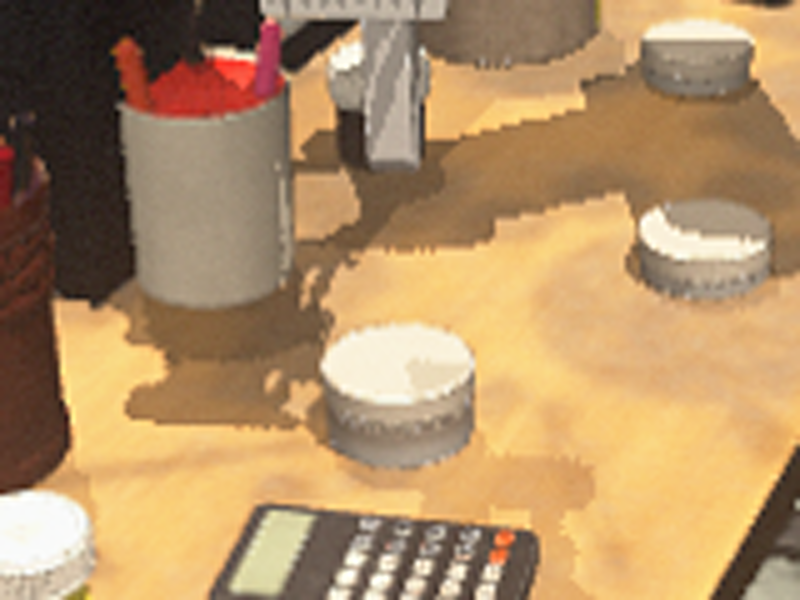

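View pics/top1.png

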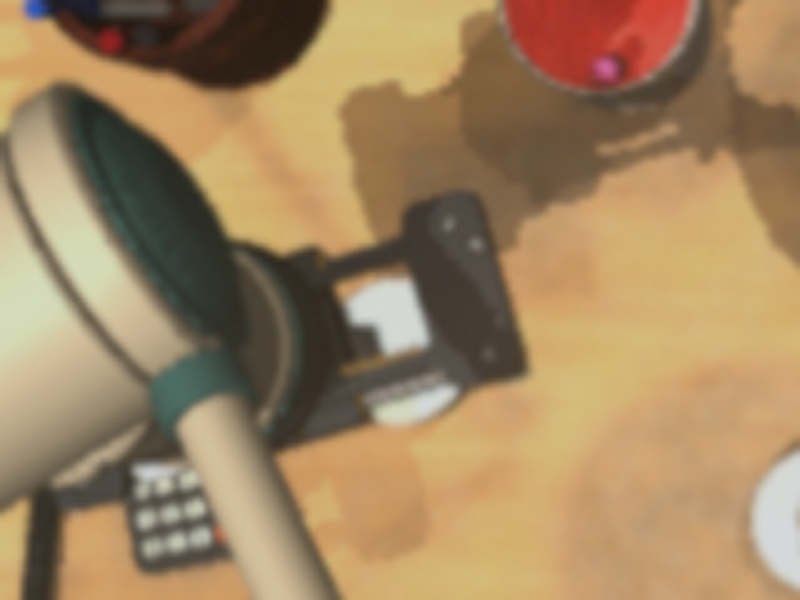

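```bash
python3 st.py; python3 - <<'E'
from h import *
p=camera("side");c=p["color"]
o=sensors.get_obs();e=o["ee_pos"]
for z in (0,20,40,78,97): print(z,proj(p,e+np.array([0,0,z])))
print(np.array(p["R"]).round(3),p["camera_matrix"],p["k1"])
x,y=234,215
cv2.imwrite("pics/side2.png",cv2.resize(c[y-60:y+60,x-80:x+80],(800,600),interpolation=cv2.INTER_NEAREST))
cv2.imwrite("pics/side2f.png",c)
E
```

```text
3.2 [ 0.55  0.43  1.47 -0.    1.24  1.82] [511.  395.   98.2] [-0.105  0.699 -0.699  0.106] 0.34929447416642856 [ 0.36 -0.87  1.12]
[[-0.956, 0.001, 0.294], [-0.294, 0.0, -0.956], [-0.001, -1.0, -0.0]]
remaining [-0.3 61.2 -0.9]
0 (np.float64(232.28631694698328), np.float64(213.84518993881028))
20 (np.float64(231.94618709564173), np.float64(205.1503951947137))
40 (np.float64(231.6029740989672), np.float64(196.3006529690959))
78 (np.float64(230.94287551924782), np.float64(179.05821093079848))
97 (np.float64(230.6091781901354), np.float64(170.22674312293933))
[[-0.918 -0.396 -0.017]
 [-0.141  0.365 -0.92 ]
 [ 0.371 -0.842 -0.391]] [[454.61977915   0.         252.55784114]
 [  0.         454.61977915 185.22597296]
 [  0.           0.           1.        ]] -0.18416838108415726
```

View pics/side2.png

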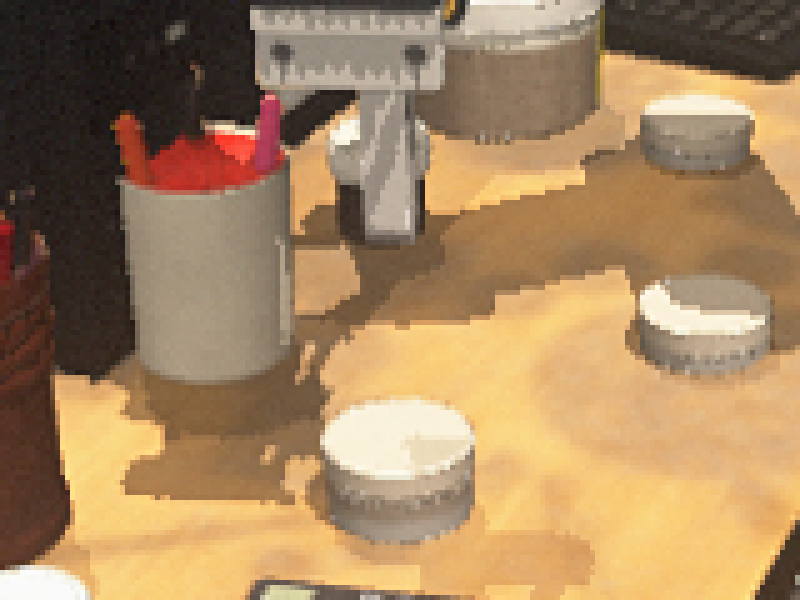

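View pics/side2f.png

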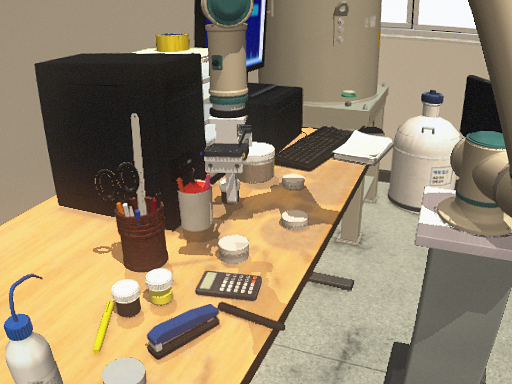

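Request:
{"name": "move_arm", "arguments": {
  "turn": [
    [0,0,0],
    [0,0,0],
    [0,0,0],
    [0,0,0]
  ],
  "dp": [
    [0,0.02,0],
    [0,0.04,0],
    [0,0.047,0],
    [0,0.047,0]
  ],
  "claw": [0,0,0,0]
}}

```text
clock: 3.75
ee_pos: [511.1, 395.0, 51.5]
orientation: [-0.105, 0.699, -0.699, 0.106]
wrist_force: [0.1, 1.1, 0.1]
gripper_width: 0.0
```

```bash
python3 st.py; python3 - <<'E'
from h import *
p=camera("side");c=p["color"]
print(proj(p,sensors.get_obs()["ee_pos"]))
x,y=234,225
cv2.imwrite("pics/side3.png",cv2.resize(c[y-60:y+60,x-80:x+80],(800,600),interpolation=cv2.INTER_NEAREST))
p=camera("top");c=p["color"];print(proj(p,sensors.get_obs()["ee_pos"]))
x,y=165,206
cv2.imwrite("pics/top3.png",cv2.resize(c[y-30:y+30,x-40:x+40],(800,600),interpolation=cv2.INTER_NEAREST))
E
```

```text
3.75 [ 0.55  0.47  1.53 -0.    1.14  1.82] [511.1 395.   51.5] [-0.105  0.699 -0.699  0.106] 0.012014190312066261 [0.15 1.06 0.07]
[[-0.956, 0.002, 0.294], [-0.294, 0.001, -0.956], [-0.002, -1.0, -0.0]]
remaining [-0.1 14.5 -1. ]
(np.float64(233.23386495441295), np.float64(233.84254982794522))
(np.float64(163.37768693453177), np.float64(205.8130222819432))
```

View pics/side3.png

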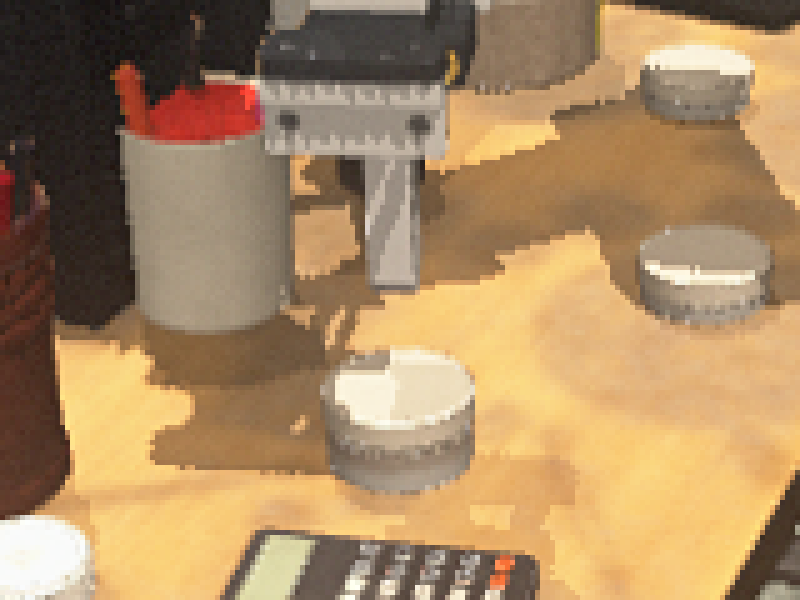

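View pics/top3.png

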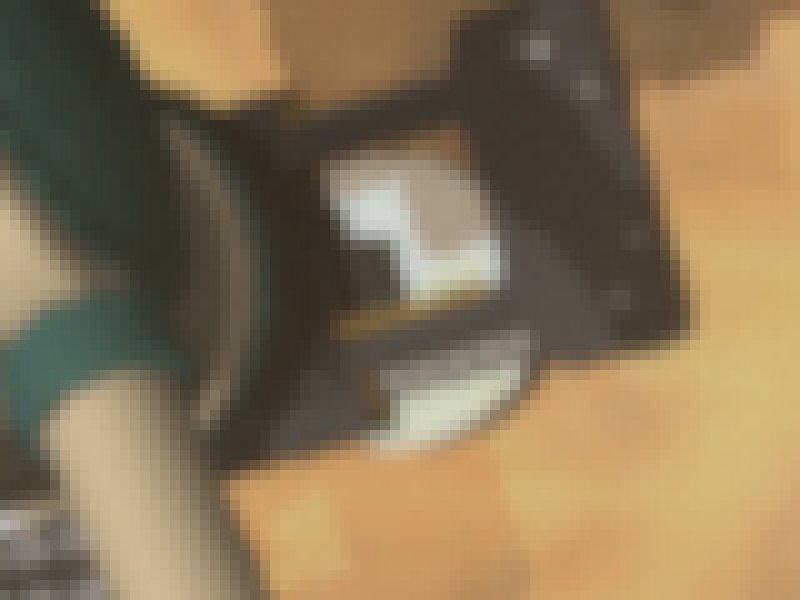

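Request:
{"name": "move_arm", "arguments": {
  "turn": [
    [0,0,0],
    [0,0,0],
    [0,0,0],
    [0,0,0],
    [0,0,0]
  ],
  "dp": [
    [0,0.003,0],
    [0,0.006,0],
    [0,0.009,0],
    [0,0.011,0],
    [0,0.011,0]
  ],
  "claw": [0,0,0,0,0]
}}

```text
clock: 4.47
ee_pos: [510.3, 394.6, 39.0]
orientation: [0.105, -0.699, 0.699, -0.105]
wrist_force: [-0.1, -0.3, -0.0]
gripper_width: 0.5
```

Request:
{"name": "move_arm", "arguments": {
  "turn": [
    [0,0,0],
    [0,0,0],
    [0,0,0]
  ],
  "dp": [
    [0,0.002,0],
    [0,0.004,0],
    [0,0.004,0]
  ],
  "claw": [0,0,0]
}}

```text
clock: 4.85
ee_pos: [510.3, 394.6, 35.1]
orientation: [0.105, -0.699, 0.699, -0.105]
wrist_force: [-0.7, -1.8, -0.4]
gripper_width: 0.5
```

```bash
python3 st.py; python3 - <<'E'
from h import *
p=camera("side");c=p["color"]
print(proj(p,sensors.get_obs()["ee_pos"]))
x,y=234,225
cv2.imwrite("pics/side4.png",cv2.resize(c[y-60:y+60,x-80:x+80],(800,600),interpolation=cv2.INTER_NEAREST))
E
```

```text
4.85 [ 0.55  0.48  1.55 -0.    1.11  1.82] [510.3 394.6  35.1] [ 0.105 -0.699  0.699 -0.105] 0.5267871693800669 [-0.66 -1.79 -0.44]
[[-0.956, -0.0, 0.294], [-0.294, -0.0, -0.956], [0.0, -1.0, 0.0]]
remaining [-1.1 -1.9 -1.2]
(np.float64(234.0343181910283), np.float64(240.58518011580566))
```

View pics/side4.png

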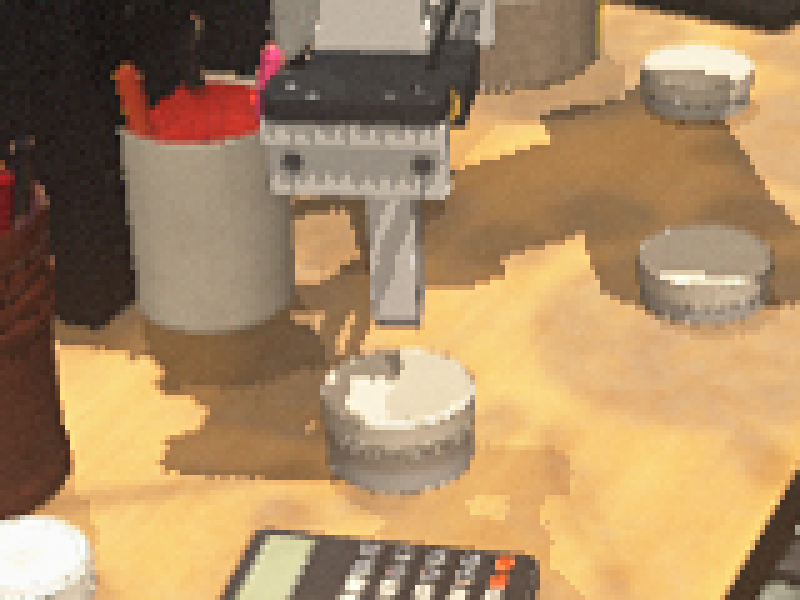

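```bash
python3 - <<'E'
from h import *
p=camera("top");c=p["color"];print(proj(p,sensors.get_obs()["ee_pos"]))
x,y=165,206
cv2.imwrite("pics/top4.png",cv2.resize(c[y-30:y+30,x-40:x+40],(800,600),interpolation=cv2.INTER_CUBIC))
E
```

```text
(np.float64(165.30519196892158), np.float64(206.28963400224848))
```

View pics/top4.png

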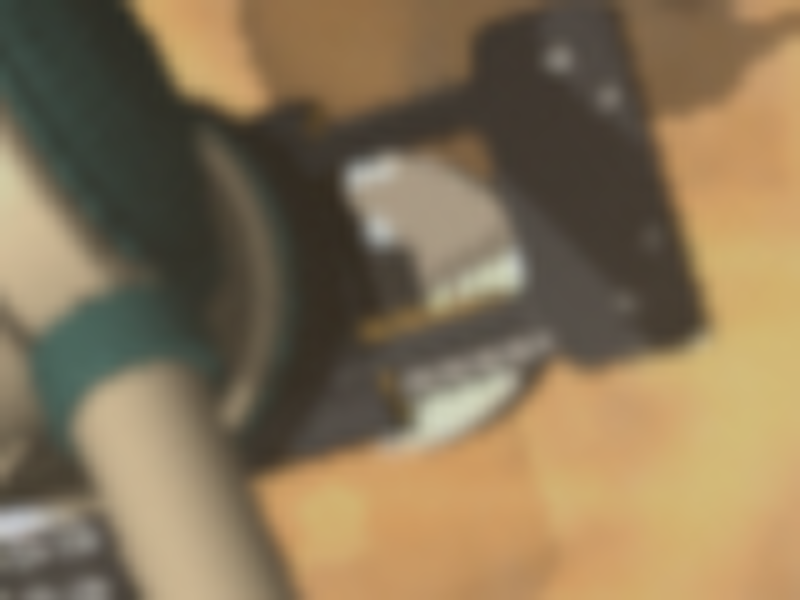

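Request:
{"name": "move_arm", "arguments": {
  "turn": [
    [0,0,0],
    [0,0,0],
    [0,0,0],
    [0,0,0]
  ],
  "dp": [
    [0,0.0015,0],
    [0,0.003,0],
    [0,0.004,0],
    [0,0.004,0]
  ],
  "claw": [0,0,0,0]
}}

```text
clock: 5.45
ee_pos: [510.3, 394.6, 31.2]
orientation: [0.105, -0.699, 0.699, -0.105]
wrist_force: [0.4, 0.5, 0.0]
gripper_width: 0.6
```

```bash
python3 st.py; python3 - <<'E'
from h import *
p=camera("side");c=p["color"]
print(proj(p,sensors.get_obs()["ee_pos"]))
x,y=234,225
cv2.imwrite("pics/side5.png",cv2.resize(c[y-60:y+60,x-80:x+80],(800,600),interpolation=cv2.INTER_NEAREST))
E
```

```text
5.45 [ 0.55  0.48  1.56 -0.    1.1   1.82] [510.3 394.6  31.2] [ 0.105 -0.699  0.699 -0.105] 0.6322681838502932 [0.43 0.51 0.  ]
[[-0.956, -0.0, 0.294], [-0.294, -0.0, -0.956], [0.0, -1.0, 0.0]]
remaining [-1.1 -5.8 -1.1]
(np.float64(234.07115995415472), np.float64(242.1981861582887))
```

View pics/side5.png

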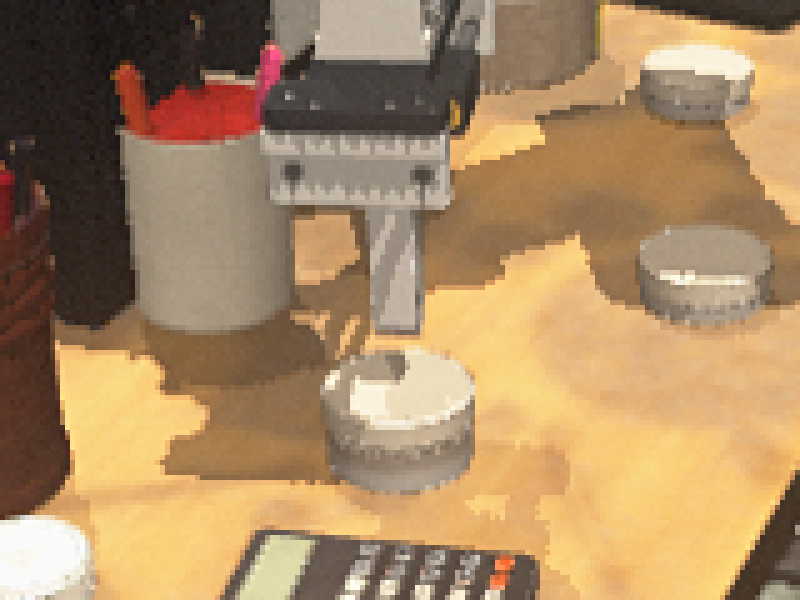

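Request:
{"name": "move_arm", "arguments": {
  "turn": [
    [0,0,0],
    [0,0,0],
    [0,0,0],
    [0,0,0],
    [0,0,0]
  ],
  "dp": [
    [0,0.002,0],
    [0,0.004,0],
    [0,0.006,0],
    [0,0.008,0],
    [0,0.008,0]
  ],
  "claw": [0,0,0,0,0]
}}

```text
clock: 6.12
ee_pos: [510.2, 394.6, 23.0]
orientation: [0.105, -0.699, 0.699, -0.105]
wrist_force: [-0.1, -0.5, -0.0]
gripper_width: 0.3
```

```bash
python3 st.py; python3 - <<'E'
from h import *
p=camera("side");c=p["color"]
print(proj(p,sensors.get_obs()["ee_pos"]))
x,y=234,225
cv2.imwrite("pics/side6.png",cv2.resize(c[y-60:y+60,x-80:x+80],(800,600),interpolation=cv2.INTER_NEAREST))
E
```

```text
6.125 [ 0.55  0.49  1.57 -0.    1.08  1.82] [510.2 394.6  23. ] [ 0.105 -0.699  0.699 -0.105] 0.2551784629485372 [-0.15 -0.52 -0.04]
[[-0.956, -0.0, 0.294], [-0.294, -0.0, -0.956], [0.001, -1.0, 0.0]]
remaining [ -1.1 -14.   -1.1]
(np.float64(234.2158916362417), np.float64(245.44345566808656))
```

View pics/side6.png

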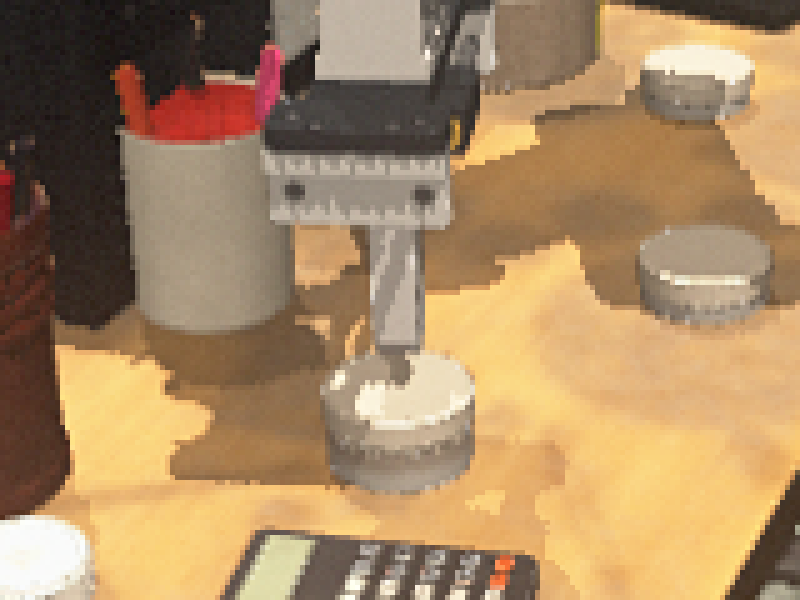

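Request:
{"name": "move_arm", "arguments": {
  "turn": [
    [0,0,0],
    [0,0,0],
    [0,0,0],
    [0,0,0],
    [0,0,0]
  ],
  "dp": [
    [0,0.002,0],
    [0,0.004,0],
    [0,0.006,0],
    [0,0.008,0],
    [0,0.008,0]
  ],
  "claw": [0,0,0,0,0]
}}

```text
clock: 6.8
ee_pos: [510.3, 394.6, 15.1]
orientation: [0.105, -0.699, 0.699, -0.105]
wrist_force: [0.9, -0.2, -0.8]
gripper_width: 0.5
```

```bash
python3 st.py; python3 - <<'E'
from h import *
p=camera("side");c=p["color"]
print(proj(p,sensors.get_obs()["ee_pos"]))
x,y=234,235
cv2.imwrite("pics/side7.png",cv2.resize(c[y-30:y+30,x-40:x+40],(800,600),interpolation=cv2.INTER_NEAREST))
E
```

```text
6.8 [ 0.55  0.5   1.57 -0.    1.07  1.82] [510.3 394.6  15.1] [ 0.105 -0.699  0.699 -0.105] 0.5227560228098712 [ 0.94 -0.23 -0.76]
[[-0.956, -0.0, 0.294], [-0.294, -0.0, -0.956], [0.0, -1.0, 0.0]]
remaining [ -1.1 -21.9  -1.1]
(np.float64(234.33125736875894), np.float64(248.64529356522223))
```

View pics/side7.png

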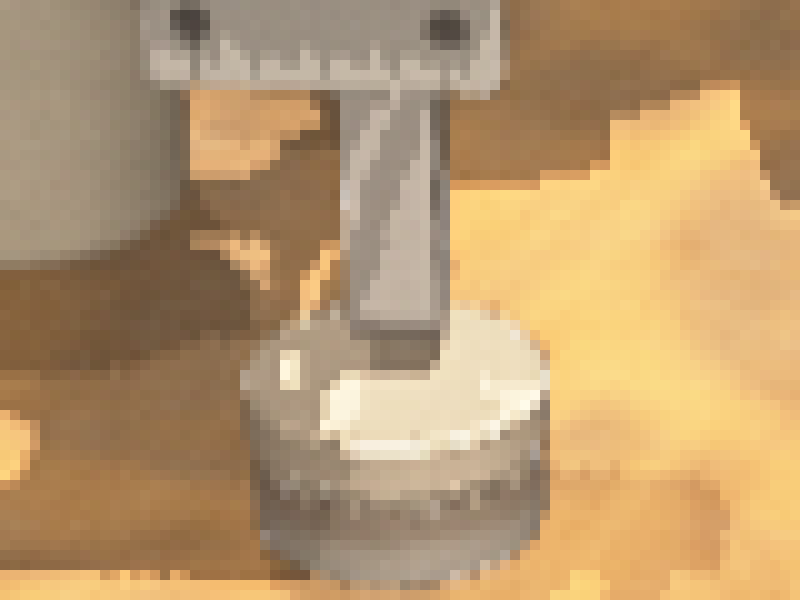

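Request:
{"name": "move_arm", "arguments": {
  "turn": [
    [0,0,0],
    [0,0,0],
    [0,0,0],
    [0,0,0],
    [0,0,0]
  ],
  "dp": [
    [0,0.002,0],
    [0,0.004,0],
    [0,0.006,0],
    [0,0.008,0],
    [0,0.008,0]
  ],
  "claw": [0,0,0,0,0]
}}

```text
clock: 7.48
ee_pos: [510.4, 394.7, 7.2]
orientation: [0.105, -0.699, 0.699, -0.105]
wrist_force: [-0.6, -0.3, -0.2]
gripper_width: 0.6
```

```bash
python3 st.py; python3 - <<'E'
from h import *
p=camera("side");c=p["color"]
x,y=234,235
cv2.imwrite("pics/side8.png",cv2.resize(c[y-30:y+30,x-40:x+40],(800,600),interpolation=cv2.INTER_NEAREST))
E
```

```text
7.475 [ 0.55  0.51  1.58 -0.    1.05  1.82] [510.4 394.7   7.2] [ 0.105 -0.699  0.699 -0.105] 0.6266028501033698 [-0.62 -0.35 -0.17]
[[-0.956, -0.0, 0.294], [-0.294, -0.0, -0.956], [0.0, -1.0, 0.0]]
remaining [ -1.  -29.8  -1.1]
```

View pics/side8.png

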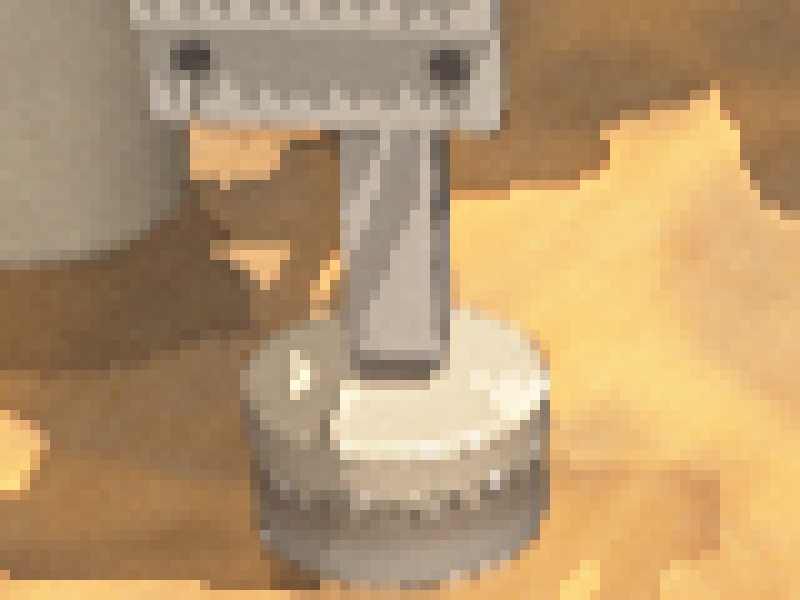

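Request:
{"name": "move_arm", "arguments": {
  "turn": [
    [0,0,0],
    [0,0,0],
    [0,0,0],
    [0,0,0],
    [0,0,0]
  ],
  "dp": [
    [0,0.0015,0],
    [0,0.003,0],
    [0,0.0045,0],
    [0,0.006,0],
    [0,0.0075,0]
  ],
  "claw": [0,0,0,0,0]
}}

```text
clock: 8.15
ee_pos: [510.5, 394.7, -0.2]
orientation: [-0.105, 0.699, -0.699, 0.105]
wrist_force: [-1.6, 0.6, 2.5]
gripper_width: 0.8
```

```bash
python3 st.py; python3 - <<'E'
from h import *
p=camera("side");c=p["color"]
x,y=234,235
cv2.imwrite("pics/side9.png",cv2.resize(c[y-30:y+30,x-40:x+40],(800,600),interpolation=cv2.INTER_NEAREST))
E
```

```text
8.15 [ 0.55  0.51  1.59 -0.    1.04  1.82] [ 5.105e+02  3.947e+02 -2.000e-01] [-0.105  0.699 -0.699  0.105] 0.7548787880918685 [-1.64  0.57  2.51]
[[-0.956, 0.0, 0.294], [-0.294, 0.0, -0.956], [-0.0, -1.0, 0.0]]
remaining [ -0.8 -37.2  -1.1]
```

View pics/side9.png

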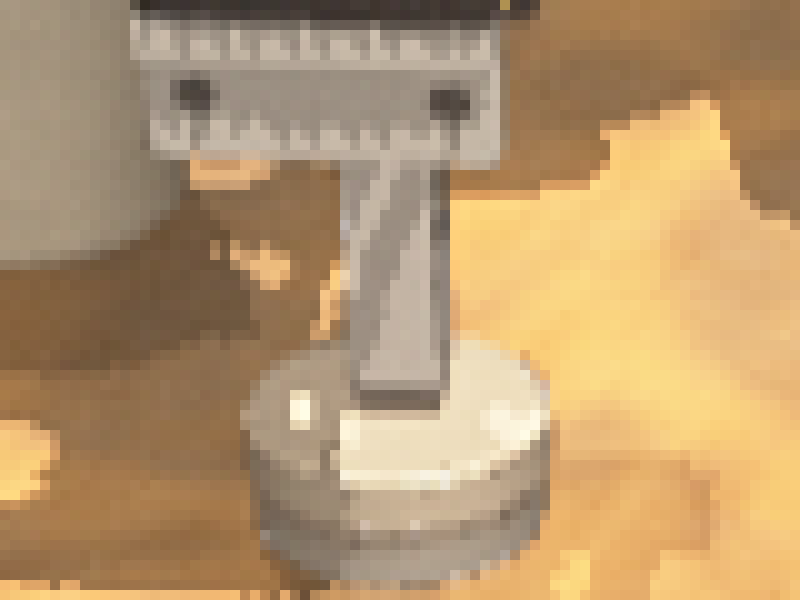

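Request:
{"name": "move_arm", "arguments": {
  "turn": [
    [0,0,0],
    [0,0,0],
    [0,0,0],
    [0,0,0]
  ],
  "dp": [
    [0,0.001,0],
    [0,0.002,0],
    [0,0.003,0],
    [0,0.003,0]
  ],
  "claw": [0,0,0,0]
}}

```text
clock: 8.7
ee_pos: [510.5, 394.7, -3.3]
orientation: [0.105, -0.699, 0.699, -0.105]
wrist_force: [0.1, 1.2, 0.5]
gripper_width: 0.5
```

Request:
{"name": "move_arm", "arguments": {
  "turn": [
    [0,0,0],
    [0,0,0]
  ],
  "dp": [
    [0,0.001,0],
    [0,0.001,0]
  ],
  "claw": [0,0]
}}

```text
clock: 8.95
ee_pos: [510.5, 394.8, -4.3]
orientation: [0.105, -0.699, 0.699, -0.105]
wrist_force: [0.5, 0.4, 1.5]
gripper_width: 0.6
```

```bash
python3 st.py; python3 - <<'E'
from h import *
p=camera("side");c=p["color"]
x,y=234,235
cv2.imwrite("pics/side10.png",cv2.resize(c[y-30:y+30,x-40:x+40],(800,600),interpolation=cv2.INTER_NEAREST))
E
```

```text
8.95 [ 0.55  0.52  1.6  -0.    1.03  1.82] [510.5 394.8  -4.3] [ 0.105 -0.699  0.699 -0.105] 0.5508353082393406 [0.48 0.36 1.48]
[[-0.956, 0.0, 0.294], [-0.294, 0.0, -0.956], [-0.0, -1.0, 0.0]]
remaining [ -0.9 -41.3  -1. ]
```

View pics/side10.png

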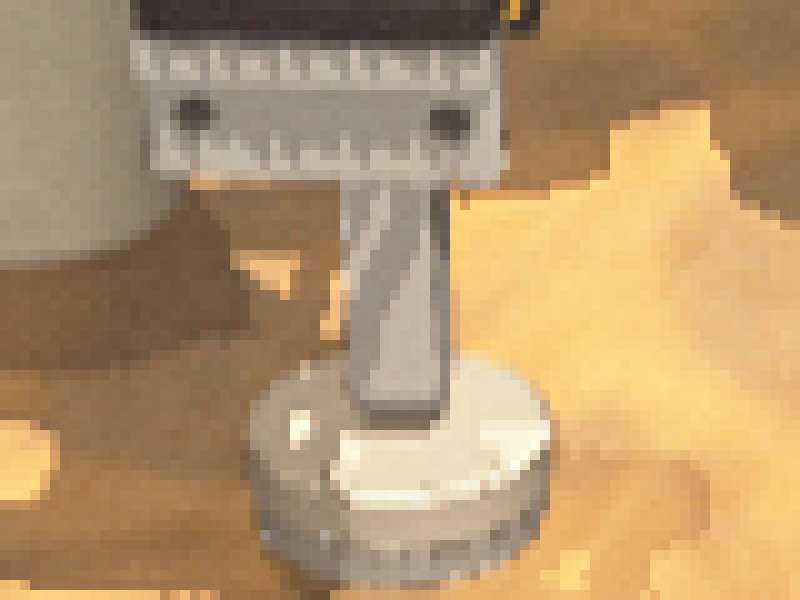

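Lid travel is close to done (back edge moved from crop y≈305 to 355). I'll go on in 0.5 to 1 mm steps and watch the force.

Request:
{"name": "move_arm", "arguments": {
  "turn": [
    [0,0,0],
    [0,0,0]
  ],
  "dp": [
    [0,0.001,0],
    [0,0.001,0]
  ],
  "claw": [0,0]
}}

```text
clock: 9.25
ee_pos: [510.5, 394.7, -4.4]
orientation: [-0.105, 0.699, -0.699, 0.105]
wrist_force: [-0.8, -0.4, 6.6]
gripper_width: 0.2
```

Request:
{"name": "move_arm", "arguments": {
  "turn": [
    [0,0,0],
    [0,0,0]
  ],
  "dp": [
    [0,0.0007,0],
    [0,0.0007,0]
  ],
  "claw": [0,0]
}}

```text
clock: 9.5
ee_pos: [510.5, 394.8, -4.4]
orientation: [-0.105, 0.699, -0.699, 0.106]
wrist_force: [-1.8, -1.1, 8.7]
gripper_width: 0.3
```

Request:
{"name": "move_arm", "arguments": {
  "turn": [
    [0,0,0],
    [0,0,0]
  ],
  "dp": [
    [0,0.0007,0],
    [0,0.0007,0]
  ],
  "claw": [0,0]
}}

```text
clock: 9.75
ee_pos: [510.6, 394.8, -4.4]
orientation: [-0.105, 0.699, -0.699, 0.106]
wrist_force: [-1.5, -1.1, 10.6]
gripper_width: 0.3
```

```bash
python3 st.py; python3 - <<'E'
from h import *
p=camera("side");c=p["color"]
x,y=234,235
cv2.imwrite("pics/side11.png",cv2.resize(c[y-60:y+60,x-80:x+80],(800,600),interpolation=cv2.INTER_NEAREST))
E
```

```text
9.75 [ 0.55  0.52  1.6  -0.    1.03  1.82] [510.6 394.8  -4.4] [-0.105  0.699 -0.699  0.106] 0.34137562203852484 [-1.52 -1.12 10.63]
[[-0.956, 0.001, 0.294], [-0.294, 0.0, -0.956], [-0.001, -1.0, -0.0]]
remaining [ -0.8 -41.4  -1.1]
```

View pics/side11.png

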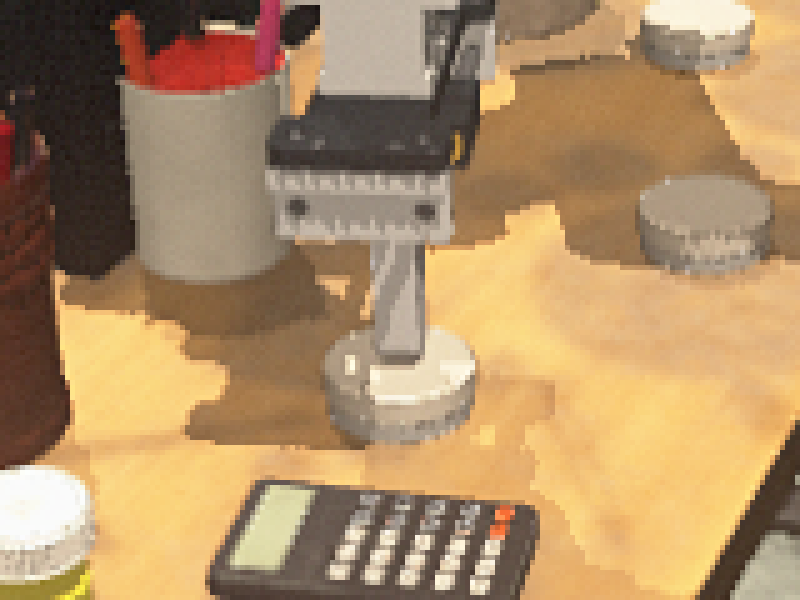

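The stop is solid at 10.6 N, and the lid looks like the other closed tins. I'll withdraw straight up.

Request:
{"name": "move_arm", "arguments": {
  "turn": [
    [0,0,0],
    [0,0,0],
    [0,0,0],
    [0,0,0],
    [0,0,0]
  ],
  "dp": [
    [0,-0.004,0],
    [0,-0.015,0],
    [0,-0.04,0],
    [0,-0.08,0],
    [0,-0.12,0]
  ],
  "claw": [0,0,0,0,0]
}}

```text
clock: 10.42
ee_pos: [510.1, 394.5, 114.4]
orientation: [0.106, -0.699, 0.699, -0.105]
wrist_force: [0.4, -0.4, 0.2]
gripper_width: 0.4
```

Request:
{"name": "move_arm", "arguments": {
  "turn": [
    [0,0,0],
    [0,0,0],
    [0,0,0],
    [0,0,0],
    [0,0,0]
  ],
  "dp": [
    [0,-0.04,0],
    [0.02,-0.06,0.03],
    [0.05,-0.06,0.07],
    [0.07,-0.06,0.1],
    [0.07,-0.06,0.1]
  ],
  "claw": [0,0,0,0,0]
}}

```text
clock: 11.05
ee_pos: [472.1, 276.6, 174.1]
orientation: [0.105, -0.699, 0.7, -0.104]
wrist_force: [0.6, -0.5, 0.6]
gripper_width: 0.2
```

```bash
python3 st.py; python3 - <<'E'
from h import *
p=camera("side");c=p["color"]
x,y=254,225
cv2.imwrite("pics/side12.png",cv2.resize(c[y-60:y+60,x-80:x+80],(800,600),interpolation=cv2.INTER_NEAREST))
p=camera("top");cv2.imwrite("pics/top12.png",cv2.resize(p["color"],(800,600)))
E
```

```text
11.05 [ 0.4   0.24  1.57 -0.    1.34  1.68] [472.1 276.6 174.1] [ 0.105 -0.699  0.7   -0.104] 0.18575719603867757 [ 0.56 -0.55  0.62]
[[-0.956, -0.0, 0.292], [-0.292, -0.001, -0.956], [0.0, -1.0, 0.0]]
remaining [ -72.2  137.  -102.8]
```

View pics/side12.png

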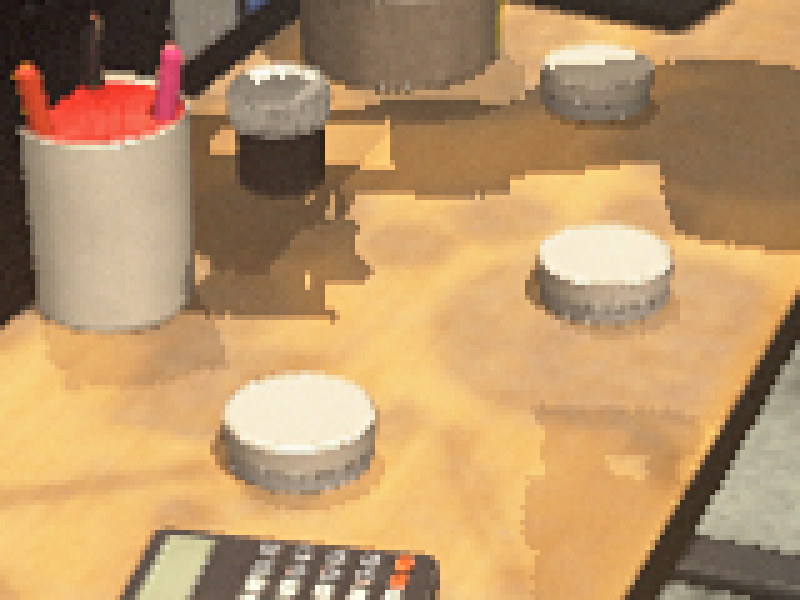

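View pics/top12.png

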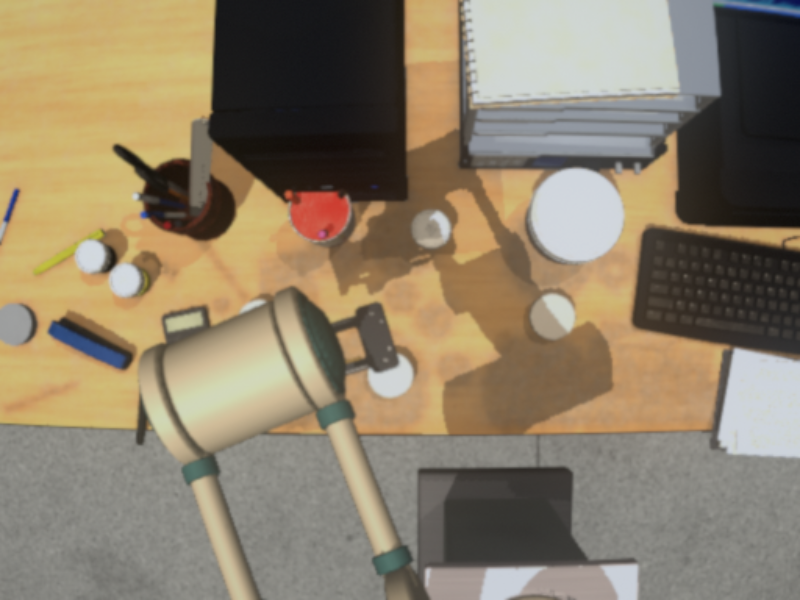

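The side view shows tin_a at crop (298,430) with its lid down like the others, and it hasn't moved. In the top view the other tins, pot and tub are where they were.

Request:
{"name": "move_arm", "arguments": {
  "turn": [
    [0,0,0],
    [0,0,0],
    [0,0,0]
  ],
  "dp": [
    [0,0,0],
    [0,0,0],
    [0,0,0]
  ],
  "claw": [0,0,0]
}}

```text
clock: 11.52
ee_pos: [473.0, 279.1, 173.1]
orientation: [0.106, -0.699, 0.699, -0.105]
wrist_force: [0.4, -0.4, -0.0]
gripper_width: 0.9
```

```bash
python3 -c "
from bench import workorder
print(workorder.hand_in())"
```

```text
the job is handed in; nothing more can be done
None
```

I pressed the raised lid of tin_a, at about (511, 396) mm, home with the shut fingertips, then withdrew straight up and handed the job in at about 11.5 s.

- **Press:** the fingers stopped hard at a reading of z = -4.4 mm, and the wrist force rose to 10.6 N, well under the 40 N limit.
- **Last checks:** the final side picture shows the lid down level with the other closed tins and tin_a where it stood. In the last pictures tin_b, tin_c, the pot and the tub look unmoved. With the arm clear, the wrist force was about 0.5 N, within the noise.
- **What disagreed:** the fingertips showed about 11 pixels higher in the side picture than the reported position predicted. I felt the lid only when the reported z was about 30 mm lower than expected. The side camera also put the closed tins about 6 mm too low. I did not find the cause, so I went down in small steps, going by the force and the pictures instead of the reported height.

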